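# Free-run check of a printed flywheel, stopped on its mark

### The job

Check that the blue printed flywheel runs free: with a finger, flick one of its white posts briskly, so that the wheel spins on its own at about half a turn to one turn a second, and let the orange mark go right past the yellow pointer at least once and on round to the far side without touching the wheel. On a later pass press a fingertip on the wheel's flat rim to brake it just as the mark arrives, so that it stops with the pointer's tip facing the orange mark (catch it there: do not drag it to the pointer, and leave the posts alone after the flick), then take the finger away and leave the wheel standing there. Nothing is gripped or lifted, and the other things on the bench stay where they are.

Things in the scene. Friction and masses are not known exactly. Their poses are not given: they have to be found in the camera images.
- stand: Fixed stand: aluminium base plate 12 mm thick, from -120 to +180 mm along its x, +-120 mm along its y, with a bearing post on which the wheel lies flat. Origin on the table top, on the wheel's vertical axis; z up, x towards the pointer. The yellow pointer (12 mm wide, tip 6 mm outside the rim, top 65 mm above the table) sits on a black block, at most 163 mm from the axis. Place and yaw vary.
- pointer (a point): The point on the wheel's rim circle that the yellow pointer aims at, 120 mm from the axis along the stand's x, 62 mm above the table. Fixed to the stand.
- spinner (a joint): Angle of the flywheel on the stand (rad), growing anticlockwise seen from above, not wrapped (a turn adds 6.283), endless both ways. The mark faces the pointer at every whole multiple of 6.283; it starts between 1.6 and 4.7, so the pointer is passed at 6.283 or at 0, depending on the direction.
- flywheel: Blue printed disc, 240 mm across, 14 mm thick, level, about 0.35 kg; flat top 62 mm above the table. Origin on the axis at its underside; x points to the orange mark. Brake it on the flat rim, 80 to 120 mm from the axis, clear of the posts: a few newtons there stop it within a few degrees; lift off straight, a sideways nudge turns it. It sits loose on the spindle and must not be lifted (8 mm at most).
- mark (a point): Outer end of the orange mark: rim of the disc at its top face, 120 mm from the axis. The mark is 40 mm wide along the rim and 34 mm long inwards; this point is in the middle of its width.
- hub (a point): Centre of the disc at the height of its top face, 62 mm above the table. Round it a steel hub cap 48 mm in diameter rises 9 mm above the disc. The bearing's drag is small: about 0.15 to 0.24 rad/s^2 plus 0.06 to 0.10 of the speed per second; from 4 rad/s the wheel runs 2.5 to 4 turns. A brisk flick, 3 to 6 rad/s, is wanted.
- posts: Three white upright posts fixed on the flywheel, 12 mm in diameter, rising 30 mm above its top face (tops 92 mm above the table), 70 mm from the axis, 120 degrees apart. Origin as the flywheel's; turns with it.
- post0 (a point): Centre of the top of the white post on the mark's radius, 92 mm above the table.
- post1 (a point): Centre of the top of the white post 120 degrees anticlockwise from the mark.
- post2 (a point): Centre of the top of the white post 120 degrees clockwise from the mark.
- glue: White glue can, bystander: upright, 32 mm in diameter, 85 mm tall, beside the stand. Origin under its centre.
- bearing: Spare steel bearing ring, bystander: 40 mm outside, 12 mm tall, lying flat beside the stand. Origin under its centre.
- bracket: Black printed angle bracket, bystander: 60 x 40 mm, 51 mm tall, on the near right of the stand. Origin under its centre.
- scraper: Print scraper, bystander: 200 mm long, lying on the table to the robot's right. Origin under its middle, x along it.
- driver: Screwdriver, bystander: 180 mm long, lying on the table to the robot's right. Origin under its middle, x along it.
- nozzles: Jar of nozzles, bystander: 52 mm in diameter, 60 mm tall, to the robot's right. Origin under its centre.
- print: Black 3D print with tree supports, bystander: about 170 mm long, 180 mm tall, standing on a brown build plate to the robot's left. Origin under its middle.

How it is judged:
By the outcome, as a careful person would: the job done as asked, in the order asked, and still so for the second after the job is handed in, with the robot touching nothing.
It also fails if it takes over 48 s, if anything falls off the work surface, if the arm or the gripper's body presses on something with over 40 N, if the wrist force passes 120 N, or if a joint passes its speed limit or range.

### The arm

A 6-joint arm with a two-finger parallel gripper is mounted at the origin on the work surface. World frame = base frame: x ahead of the robot, y to its left, z up, the work surface at z = 0. Lengths are in m, angles in rad, forces in N, time in s.
With the tool pointing down it reaches from about 0.3 to 0.875 m from the base axis. Payload 6.4 kg.
Tool frame: the origin (TCP) lies at the centre of the arm's flange, where the gripper is bolted on; the fingertips stand 173 mm ahead of it and the grasp point (between the pads) lies 155 mm ahead of it (ctrl.pinch_z is the distance from the TCP to the grasp point, in m); z points along the fingers, y is the direction in which the jaws open and shut (so a half turn about z gives the same grasp; the last joint's range is limited). The gripper opens to 85 mm and grips with 20 to 120 N. Pads are 22 mm wide; open, the fingers measure 114 mm over their backs; the gripper's body (76 mm by 85 mm) begins 54 mm behind the grasp point. The pads swing forward as they close: fully open they stand 13 mm farther back than shut.
Start: joints at [-0.206, 0.181, 1.607, -0, 1.354, -0.206], TCP at [0.575, 0, 0.405] pointing down, gripper open.
Joint ranges: [-2.99, 2.99], [-0.89, 2.07], [0.3, 2.58], [-1.14, 4.28], [0, 2.63], [-3.12, 3.12]. Speed limits (rad/s): [2.57, 2.57, 3.01, 3.14, 3.14, 3.14].

### API

Orientations are given as a unit quaternion [w, x, y, z].
In Python, from bench import ctrl gives the robot as it stands.
- The arm moves only by the tool drive_tool, never from a script. Its argument "commands" is a list that holds one entry, the list of rows, each a list of 7 numbers: the shift along the tool's x, y, z in units of 50 mm (1.0 is 50 mm), then the turn, a rotation vector about the tool's x, y, z in units of 8 degrees (1.0 is 8 degrees), then the closure in counts, from 0 (fully open) to 255 (shut). A call has 1 to 10 rows; each row shifts and turns the commanded pose from where the row before left it, along the tool's axes as they then stand; what a row does not reach is not made up. A row lasts 1/10 s, in which the tool goes at most 50 mm and 8.59 degrees, less where a joint would pass 70% of its speed; a pose out of reach is approached as far as the arm can. A call is refused whole if a number of a shift passes 1 or a number of a turn 1, either way. A call with a gripper value outside its range is refused whole. The fingers move at their own pace and stop on an object; the grip force is fixed at half the most. Time passes only in rows, so rows that do not move let the fingers close. It gives the time, the measured TCP pose, the force and the opening at its end, in the units of the state.
- ctrl.get_obs(): the state, without advancing time (a new reading comes with each control period).
- ctrl.camera(name): name is "scene" or "side" or "wrist"; returns a dict with "pixels" (384x512x3 uint8, red, green, blue), "depth" (384x512 float32, m along the optical axis (not along the pixel's ray), 0 where there is no reading), "intrinsics" (3x3 intrinsics, pixels), "R" (3x3) and "t" (3): a world point X has camera coordinates R X + t; the wrist camera has in their place "tool_from_camera" (4x4, takes a point from camera to tool coordinates, whose origin is the TCP and whose axes are the flange's). Camera axes: x right, y down, z forward; pixel columns grow to the right and rows downward; lengths in m; the calibration is good to about 2 mm. A picture is of the moment at which its call begins: read the wrist's pose just before it.
- ctrl.hand_in(): hands the job in, once; it reports no verdict.
The state is a dict: "time_s": time; "q": joint angles; "dq": joint speeds; "joint_efforts": joint torques, N m; "eef_pos": TCP position; "eef_rot": TCP orientation; "wrist_force": force on the tool from outside, world axes, zero at the start; "torque": the same for the moment, N m; "opening": opening from 0.0 (shut) to 1.0 (fully open).
Only numpy, scipy, OpenCV 4.12 (cv2) and the standard library are available. Lean on these libraries where they do the work, as an engineer would, in place of code of your own. Each camera call takes 0.05 s, during which the arm holds its last target. There are 200 camera calls.

## Working session

There is one attempt and no reset: what is moved stays moved. The work goes in short steps, Python scripts to look and compute and a tool call to move; the robot and the scene stay as the last step left them, time stands still between calls to the robot, and variables do not carry over. Pictures are saved under pics/ and viewed, about 8 in all and at most 12, crops included, and the job is handed in when it is done.

Besides the shell and the picture viewer there is one more tool, called after "Emit:" in YAML: its name, and indented under it one key for each argument. drive_tool: Moves the arm, as the interface text tells. Its arguments: {"type":"object","properties":{"commands":{"type":"array","items":{"type":"array","items":{"type":"array","items":{"type":"number"}}}}},"required":["commands"]}

```bash
ls; mkdir -p pics; python3 - <<'E'
from bench import ctrl
import cv2,numpy as np
o=ctrl.get_obs(); print(o)
ims=[]
for n in("scene","side"):
    c=ctrl.camera(n); np.savez(''+n+'0.npz',**c); ims.append(c["pixels"][:,:,::-1]); print(n,c["intrinsics"].tolist(),np.round(c["R"],3).tolist(),c["t"])
cv2.imwrite('pics/scene0.png',ims[0]);cv2.imwrite('pics/side0.png',ims[1])
E
```

```text
pics
{'time_s': 0.0, 'q': array([-2.06315449e-01,  1.81576975e-01,  1.60802280e+00, -3.19624571e-05,
        1.35381418e+00, -2.06277790e-01]), 'dq': array([-0.00086276,  0.00027809, -0.00145661,  0.00115976,  0.00062996,
       -0.00115821]), 'joint_efforts': array([ 3.41415571e-04, -4.44869328e+01, -3.51340663e+01, -2.51131587e-04,
        9.11703974e-03,  3.43231875e-05]), 'eef_pos': array([5.74740803e-01, 5.82304179e-05, 4.03756526e-01]), 'eef_rot': array([-7.53631139e-04,  7.07117359e-01,  7.07095616e-01, -5.11431174e-04]), 'wrist_force': array([-0.76906716,  0.10210834, -0.86817029]), 'torque': array([-0.00448932, -0.03338426, -0.06306835]), 'opening': 1.002162957524045}
scene [[476.9064874202246, 0.0, 257.91943634699504], [0.0, 476.9064874202246, 188.75597121511487], [0.0, 0.0, 1.0]] [[0.505, 0.863, 0.012], [0.541, -0.306, -0.784], [-0.673, 0.402, -0.621]] [-0.25611267 -0.23584798  2.04800575]
side [[350.21876724021956, 0.0, 254.12608463601487], [0.0, 350.21876724021956, 195.169712247094], [0.0, 0.0, 1.0]] [[0.856, -0.517, 0.009], [-0.387, -0.651, -0.653], [0.344, 0.555, -0.757]] [-0.44990348  0.24666182  1.13198012]
```

View pics/scene0.png

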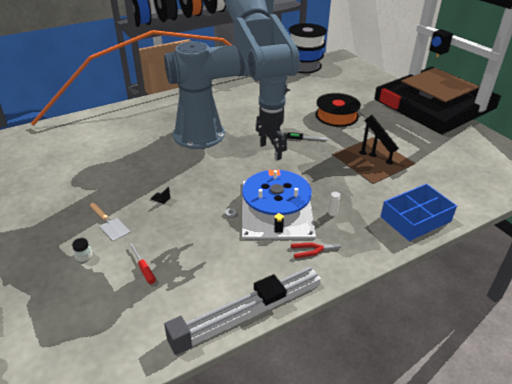

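View pics/side0.png

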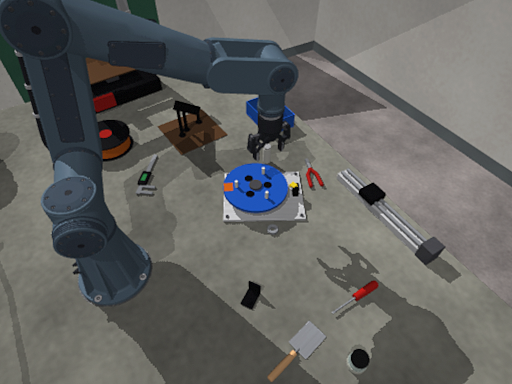

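The scene view shows the wheel at about (277,190), the pointer at (279,222) and the mark at (275,174) on the robot's side. In the side view the wheel is at (256,187), the mark at (229,187) and the pointer at (294,187). Next I turn these into positions.

```bash
cat > h.py <<'E'
import numpy as np,cv2
from scipy.optimize import least_squares
def masks(px):
    h=cv2.cvtColor(px,cv2.COLOR_RGB2HSV); H,S,V=cv2.split(h)
    return dict(blue=(H>100)&(H<125)&(S>150)&(V>90),orange=(H>=4)&(H<=18)&(S>150)&(V>100),yellow=(H>=22)&(H<=34)&(S>130)&(V>100),white=(S<40)&(V>180))
def rays(c,uv,z,R=None,t=None):
    R=c["R"] if R is None else R; t=c["t"] if t is None else t
    K=c["intrinsics"]; uv=np.atleast_2d(uv).astype(float)
    d=(np.linalg.inv(K)@np.c_[uv,np.ones(len(uv))].T).T@R
    o=-R.T@t
    return o+d*((z-o[2])/d[:,2])[:,None]
def pts(c,m):
    v,u=np.nonzero(m&(c["depth"]>0)); K=c["intrinsics"]; d=c["depth"][v,u]
    P=np.c_[(u-K[0,2])*d/K[0,0],(v-K[1,2])*d/K[1,1],d]
    return (P-c["t"])@c["R"],np.c_[u,v]
E
python3 - <<'E'
from h import *
for n in("scene","side"):
    c=dict(np.load(n+'0.npz')); M=masks(c["pixels"])
    roi=np.zeros((384,512),bool)
    if n=="scene": roi[165:245,235:320]=1
    else: roi[155:225,215:310]=1
    m=(M["blue"]|M["orange"])&roi
    P=rays(c,np.argwhere(m)[:,::-1],0.062)
    hull=cv2.convexHull(P[:,:2].astype(np.float32))[:,0]
    cam=-c["R"].T@c["t"]; ctr=hull.mean(0); dv=(cam[:2]-ctr)/np.linalg.norm(cam[:2]-ctr)
    far=hull[(hull-ctr)@dv<0.02]
    s=least_squares(lambda p:np.hypot(*(far-p).T)-0.12,ctr,loss='soft_l1',f_scale=.002)
    C=s.x;print(n,"cam",cam.round(2),"centre",C.round(4),"res",np.abs(s.fun).max().round(4))
    o=rays(c,np.argwhere(M["orange"]&roi)[:,::-1],.062)[:,:2]-C; o=o[np.hypot(*o.T)<.13]
    om=o.mean(0);print(" orange",len(o),om.round(4),np.hypot(*om),"ang",np.degrees(np.arctan2(om[1],om[0])))
    y=rays(c,np.argwhere(M["yellow"]&roi)[:,::-1],.065)[:,:2]-C
    ym=y.mean(0);print(" yellow",len(y),ym.round(4),np.hypot(*ym),"ang",np.degrees(np.arctan2(ym[1],ym[0])))
    Pb,_=pts(c,M["blue"]&roi);print(" z med",np.median(Pb[:,2]))
    # base plate corners via depth z ~12mm
    Pa,_=pts(c,roi|True); k=(np.abs(Pa[:,2]-.012)<.005)&(np.hypot(*(Pa[:,:2]-C).T)<.24)
    r=cv2.minAreaRect((Pa[k][:,:2]*1000).astype(np.float32));print(" plate",r)
    z=np.full((384,512),False)
    Pw,uv=pts(c,np.ones((384,512),bool)); k=(Pw[:,2]>.075)&(Pw[:,2]<.1)&(np.hypot(*(Pw[:,:2]-C).T)<.09)&(np.hypot(*(Pw[:,:2]-C).T)>.05)
    a=np.degrees(np.arctan2(*(Pw[k][:,:2]-C).T[::-1])); print(" post angs",np.sort(a).round()[::3])
    k=(Pw[:,2]>.02)&(Pw[:,2]<.3)&(np.hypot(*(Pw[:,:2]-C).T)<.25)&(np.hypot(*(Pw[:,:2]-C).T)>.125)
    q=(Pw[k][:,:2]);print(" other tall",k.sum(), np.unique((q/.02).round(),axis=0,return_counts=True)[0].__mul__(.02).round(2).tolist())
E
```

```text
scene cam [ 1.64 -0.67  1.09] centre [0.5601 0.0429] res 0.0039
 orange 26 [-0.0964  0.046 ] 0.10678050658342972 ang 154.49528357397114
 yellow 46 [ 0.1234 -0.069 ] 0.1413777989171117 ang -29.213156556313983
 z med 0.061065185451260384
 plate ((597.6419067382812, 26.492706298828125), (391.5985107421875, 384.4959716796875), 69.4391860961914)
 post angs [-94. -92. -91. -90. -88. -87. -85.  32.  33.  33.  34.  39.  42. 150.
 153. 154. 156. 158. 159.]
 other tall 342 [[0.44, -0.02], [0.44, 0.0], [0.44, 0.02], [0.44, 0.04], [0.44, 0.06], [0.44, 0.08], [0.44, 0.1], [0.46, 0.1], [0.48, 0.14], [0.5, 0.16], [0.52, 0.16], [0.66, -0.12], [0.68, -0.04], [0.68, -0.02], [0.68, 0.18], [0.68, 0.2], [0.7, -0.04], [0.7, -0.02], [0.7, 0.16], [0.7, 0.18], [0.7, 0.2], [0.72, 0.18], [0.72, 0.2], [0.76, 0.04], [0.78, -0.02], [0.8, 0.02], [0.8, 0.04], [0.82, 0.04]]
side cam [ 0.09 -0.7   1.02] centre [0.5549 0.0422] res 0.0047
 orange 63 [-0.0897  0.0465] 0.10105409221615465 ang 152.59663470920228
 yellow 34 [ 0.1225 -0.0705] 0.14129647774157703 ang -29.912249732156237
 z med 0.06132259000309924
 plate ((589.9588623046875, 35.80213928222656), (356.61859130859375, 349.8144226074219), 43.99611282348633)
 post angs [-91. -89. -88. -86. -83. -82.  30.  32.  33.  36.  38. 152. 154. 156.
 158. 158.]
 other tall 213 [[0.66, -0.02], [0.68, -0.06], [0.68, -0.04], [0.68, -0.02], [0.68, 0.16], [0.68, 0.18], [0.68, 0.2], [0.7, -0.04], [0.7, -0.02], [0.7, 0.16], [0.7, 0.18], [0.7, 0.2], [0.72, 0.18], [0.72, 0.2]]
```

```bash
python3 - <<'E'
from h import *
from bench import ctrl
from scipy.spatial.transform import Rotation as Ro
o=ctrl.get_obs(); c=ctrl.camera("wrist")
q=o["eef_rot"]; T=np.eye(4);T[:3,:3]=Ro.from_quat([q[1],q[2],q[3],q[0]]).as_matrix();T[:3,3]=o["eef_pos"]
W=T@c["tool_from_camera"]; R=W[:3,:3].T; t=-R@W[:3,3]
M=masks(c["pixels"]); cv2.imwrite('pics/w0.png',c["pixels"][:,:,::-1])
b=np.argwhere(M["blue"]|M["orange"])[:,::-1]
P=rays(c,b,.062,R,t)[:,:2]; P=P[np.hypot(*(P-[.558,.042]).T)<.15]
hull=cv2.convexHull(P.astype(np.float32))[:,0]
s=least_squares(lambda p:np.hypot(*(hull-p).T)-0.12,[.558,.042],loss='soft_l1',f_scale=.002); C=s.x
print(C,np.abs(s.fun).max(),W[:3,3])
for n,z in(("orange",.062),("yellow",.065)):
    a=rays(c,np.argwhere(M[n])[:,::-1],z,R,t)[:,:2]-C; a=a[np.hypot(*a.T)<.17]
    print(n,len(a), a.mean(0) if len(a) else 0, np.degrees(np.arctan2(*a.mean(0)[::-1])) if len(a) else 0)
E
```

```text
[0.55469414 0.04488288] 0.0014275544729196038 [0.57503975 0.06971156 0.37420839]
orange 1298 [-0.09010259  0.04555615] 153.1786970866724
yellow 551 [ 0.12264052 -0.06812046] -29.049905730479118
```

Emit:
drive_tool:
  commands:
    - [[-0.14,-0.45,0.5,0,0,0,255],[-0.14,-0.45,0.5,0,0,0,255],[-0.14,-0.45,0.5,0,0,0,255],[-0.14,-0.45,0.5,0,0,0,255],[0,0,0,0,0,0,255],[0,0,0,0,0,0,255],[0,0,0,0,0,0,255],[0,0,0,0,0,0,255]]

```text
time_s: 0.95
eef_pos: [0.4863, -0.028, 0.3061]
eef_rot: [0.001, 0.707, 0.707, 0.001]
wrist_force: [-0.5, -0.2, -0.4]
opening: 0.002
```

```bash
python3 - <<'E'
from h import *
from bench import ctrl
o=ctrl.get_obs(); print(o["eef_pos"],o["wrist_force"],o["opening"],o["time_s"])
a=ctrl.camera("side")["pixels"];b=ctrl.camera("wrist")["pixels"]
a=cv2.resize(a[90:240,190:330],None,fx=2.56,fy=2.56)
w=cv2.imread('pics/w0.png')
cv2.imwrite('pics/m1.png',np.hstack([a[:384,:,::-1],cv2.resize(b[:,:,::-1],(430,384))])[:, :800])
cv2.imwrite('pics/m1.png',np.hstack([a[:384,:358,::-1],cv2.resize(b[:,:,::-1],(430,384))]))
E
```

```text
[ 0.48627114 -0.02803701  0.30607724] [-0.51363569 -0.23531165 -0.35607511] 0.0016241898122791995 0.95
```

View pics/m1.png

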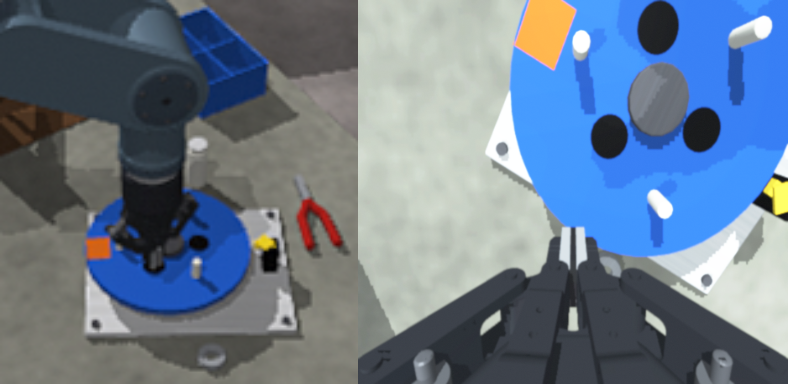

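The wrist view shows the shut fingers behind the near post at about (660,205), with the mark at the upper left. The two fits agree on a centre near (0.5555, 0.044), with the pointer at −29.3° and the mark at 153°. Now I lower the fingertips behind the post.

Emit:
drive_tool:
  commands:
    - [[0,0,0.5,0,0,0,255],[0,0,0.64,0,0,0,255],[0,0,0,0,0,0,255]]

```text
time_s: 1.35
eef_pos: [0.4834, -0.0274, 0.2446]
eef_rot: [-0.003, 0.707, 0.707, -0.002]
wrist_force: [-0.5, 0.3, -0.5]
opening: 0.0
```

Emit:
drive_tool:
  commands:
    - [[0,0.3,-0.05,0,0,0,255],[0,0.5,0,0,0,0,255],[0,0.5,0,0,0,0,255],[0,0.5,0,0,0,0,255],[0,0,-0.3,0,0,0,255],[0,0,-1,0,0,0,255],[0.8,-0.1,-0.4,0,0,0,255],[0.9,-0.1,0,0,0,0,255],[0.9,-0.1,0,0,0,0,255],[0.9,0,0,0,0,0,255]]

```text
time_s: 2.35
eef_pos: [0.559, 0.1486, 0.3378]
eef_rot: [0.001, 0.707, 0.707, 0.001]
wrist_force: [0.5, -0.1, -0.3]
opening: -0.001
```

```bash
cat > look.py <<'E'
from h import *
from bench import ctrl
import sys,json
C=np.array([.5555,.044]); n=int(sys.argv[1])
try: L=json.load(open('log.json'))
except Exception: L=[]
for i in range(n):
  for cam in ("scene",):
    t=ctrl.get_obs()["time_s"]; c=ctrl.camera(cam); M=masks(c["pixels"])
    v,u=np.nonzero(M["orange"]); P=rays(c,np.c_[u,v],.062)[:,:2]-(C if cam=="side" else [.5601,.0429])
    r=np.hypot(*P.T); P=P[(r<.125)&(r>.07)]
    a=np.arctan2(*P.mean(0)[::-1]) if len(P) else np.nan
    s=(a-np.radians(-29.3))%(2*np.pi); print(cam,round(t,3),len(P),round(s,3))
    L.append([t,float(s),len(P)])
json.dump(L,open('log.json','w')); 
o=ctrl.get_obs();print(o["time_s"],o["eef_pos"].round(4),o["wrist_force"].round(1))
E
rm -f log.json; python3 look.py 5
```

```text
scene 2.35 58 0.741
scene 2.4 57 0.981
scene 2.45 55 1.236
scene 2.5 52 1.495
scene 2.55 50 1.721
2.6 [0.5598 0.147  0.3366] [ 0.3 -0.4 -0. ]
```

Emit:
drive_tool:
  commands:
    - [[0,0,0.5,0,0,0,255],[0,0,0.57,0,0,0,255],[0,0,0.4,0,0,0,255],[0,0,0,0,0,0,255],[0,0,0,0,0,0,255],[0,0,0,0,0,0,255],[0,0,0,0,0,0,255],[0,0,0,0,0,0,255]]

```text
time_s: 3.4
eef_pos: [0.5604, 0.1469, 0.2629]
eef_rot: [0.001, 0.707, 0.707, 0.001]
wrist_force: [-0.3, -0.4, -0.4]
opening: -0.001
```

```bash
python3 look.py 8
```

```text
scene 3.4 62 5.638
scene 3.45 62 5.862
scene 3.5 64 6.104
scene 3.55 64 0.041
scene 3.6 61 0.266
scene 3.65 61 0.493
scene 3.7 59 0.719
scene 3.75 60 0.936
3.8 [0.56   0.1471 0.2617] [ 1.1 -0.7 -0.3]
```

Emit:
drive_tool:
  commands:
    - [[0,0,0,0,0,0,255],[0,0,0,0,0,0,255],[0,0,0,0,0,0,255],[0,0,0,0,0,0,255],[0,0,0,0,0,0,255],[0,0,0,0,0,0,255],[0,0,0,0,0,0,255],[0,0,0,0,0,0,255],[0,0,0,0,0,0,255]]

```text
time_s: 4.7
eef_pos: [0.56, 0.147, 0.2617]
eef_rot: [0.0, 0.707, 0.707, 0.0]
wrist_force: [-0.9, 0.8, 0.8]
opening: -0.004
```

```bash
python3 look.py 8; cat > fit.py <<'E'
import json,numpy as np,sys
from scipy.optimize import least_squares
from scipy.integrate import solve_ivp
L=[l for l in json.load(open('log.json')) if l[2]>20]
t=np.array([l[0] for l in L]); s=np.array([l[1] for l in L]); t0=t[0]
def sim(p,tt): # th'=w; w'=-(a+b w), closed form
    th0,w0,a,b=p; e=np.exp(-b*(tt-t0)); return th0+(w0+a/b)*(1-e)/b-a/b*(tt-t0)
def w(p,tt): e=np.exp(-p[3]*(tt-t0)); return (p[1]+p[2]/p[3])*e-p[2]/p[3]
def f(p):
    d=s-sim(p,t)+0; r=np.angle(np.exp(1j*d)); return np.r_[r/.03,(p[2]-.195)/.03,(p[3]-.08)/.013]
R=least_squares(f,[7.02,4.95,.195,.08]); p=R.x
print(p,'rms',np.std(f(p)[:-2])*.03)
tt=np.arange(t0,40,.001); th=sim(p,tt); ww=w(p,tt); k=ww>0; tt,th,ww=tt[k],th[k],ww[k]
for n in range(2,8):
    if th[-1]>n*2*np.pi:
        i=np.argmax(th>n*2*np.pi); print(n,'pass t',round(tt[i],3),'w',round(ww[i],3))
print('stops at',th[-1]/2/np.pi,tt[-1])
E
python3 fit.py
```

```text
scene 4.7 51 4.724
scene 4.75 56 4.912
scene 4.8 59 5.118
scene 4.85 60 5.304
scene 4.9 58 5.499
scene 4.95 63 5.697
scene 5.0 60 5.884
scene 5.05 62 6.081
5.1 [0.56   0.147  0.2617] [ 0.5  0.2 -0.3]
[7.02291358 4.96525926 0.18183711 0.06959419] rms 0.016781886747571414
2 pass t 3.54 w 4.363
3 pass t 5.113 w 3.64
4 pass t 7.055 w 2.849
5 pass t 9.699 w 1.931
6 pass t 14.978 w 0.534
stops at 6.110150308555426 17.649999999998315
```

Emit:
drive_tool:
  commands:
    - [[0,0,0.28,0,0,0,255]]

```text
time_s: 5.2
eef_pos: [0.5611, 0.1471, 0.2492]
eef_rot: [0.001, 0.707, 0.707, 0.002]
wrist_force: [-0.2, -0.5, 0.2]
opening: -0.002
```

```bash
for i in 1 2 3 4 5; do python3 look.py 1|tail -1; done;python3 -c "
from bench import ctrl;print(ctrl.get_obs()['time_s'])"
```

```text
5.25 [0.5595 0.1469 0.2454] [-1.5 -0.6 -2.4]
5.3 [0.559  0.1469 0.2454] [-0.3  0.  -0.2]
5.35 [0.5592 0.147  0.246 ] [-0.2  0.5 -0.6]
5.4 [0.5596 0.147  0.2466] [-0.  -0.2  1.1]
5.45 [0.5598 0.147  0.2472] [-0.5  0.2  1.4]
5.45
```

Emit:
drive_tool:
  commands:
    - [[0,0,0,0,0,0,255],[0,0,0,0,0,0,255],[0,0,0,0,0,0,255],[0,0,0,0,0,0,255],[0,0,0,0,0,0,255],[0,0,0,0,0,0,255],[0,0,0,0,0,0,255],[0,0,0,0,0,0,255],[0,0,0,0,0,0,255],[0,0,0,0,0,0,255]]

```text
time_s: 6.45
eef_pos: [0.56, 0.147, 0.2477]
eef_rot: [-0.0, 0.707, 0.707, 0.0]
wrist_force: [-0.1, -0.8, -0.6]
opening: -0.002
```

```bash
python3 look.py 8; python3 fit.py
```

```text
scene 6.45 53 4.526
scene 6.5 48 4.667
scene 6.55 54 4.83
scene 6.6 56 4.978
scene 6.65 57 5.137
scene 6.7 59 5.29
scene 6.75 59 5.446
scene 6.8 59 5.599
6.85 [0.56   0.147  0.2477] [ 0.1 -0.  -0.1]
[7.01843009 4.96929075 0.18714908 0.06744347] rms 0.02304466204336602
2 pass t 3.539 w 4.373
3 pass t 5.107 w 3.655
4 pass t 7.038 w 2.87
5 pass t 9.656 w 1.956
6 pass t 14.784 w 0.573
stops at 6.122993219779142 17.566999999998323
```

Emit:
drive_tool:
  commands:
    - [[0,0,0.08,0,0,0,255],[0,0,0.08,0,0,0,255],[0,0,0,0,0,0,255],[0,0,0,0,0,0,255],[0,0,0,0,0,0,255],[0,0,0,0,0,0,255],[0,0,0,0,0,0,255],[0,0,0,0,0,0,255],[0,0,0,0,0,0,255],[0,0,0,0,0,0,255]]

```text
time_s: 7.85
eef_pos: [0.56, 0.147, 0.2397]
eef_rot: [0.0, 0.707, 0.707, 0.0]
wrist_force: [0.2, 0.1, -0.2]
opening: -0.0
```

```bash
python3 look.py 8; python3 fit.py
```

```text
scene 7.85 30 2.311
scene 7.9 37 2.403
scene 7.95 35 2.509
scene 8.0 30 2.6
scene 8.05 30 2.725
scene 8.1 28 2.861
scene 8.15 29 3.03
scene 8.2 25 3.155
8.25 [0.56   0.147  0.2397] [-1.   0.2 -0.7]
[7.02395642 4.95899589 0.17149564 0.06984883] rms 0.0259042786842039
2 pass t 3.54 w 4.368
3 pass t 5.108 w 3.66
4 pass t 7.031 w 2.891
5 pass t 9.608 w 2.011
6 pass t 14.219 w 0.781
stops at 6.234455971415488 18.17199999999826
```

Emit:
drive_tool:
  commands:
    - [[0,0,0,0,0,0,255],[0,0,0,0,0,0,255],[0,0,0,0,0,0,255],[0,0,0,0,0,0,255],[0,0,0,0,0,0,255],[0,0,0,0,0,0,255],[0,0,0,0,0,0,255]]

```text
time_s: 8.95
eef_pos: [0.56, 0.147, 0.2397]
eef_rot: [-0.0, 0.707, 0.707, 0.0]
wrist_force: [1.3, 0.6, 0.4]
opening: -0.002
```

```bash
python3 look.py 6; python3 fit.py
```

```text
scene 8.95 55 4.857
scene 9.0 57 4.969
scene 9.05 57 5.079
scene 9.1 60 5.194
scene 9.15 59 5.302
scene 9.2 58 5.407
9.25 [0.56   0.147  0.2397] [ 0.3  0.1 -1.1]
[7.02225734 4.9590725  0.18683222 0.06619211] rms 0.024910721411710423
2 pass t 3.54 w 4.37
3 pass t 5.107 w 3.661
4 pass t 7.031 w 2.886
5 pass t 9.625 w 1.985
6 pass t 14.516 w 0.655
stops at 6.158887922553774 17.669999999998314
```

Emit:
drive_tool:
  commands:
    - [[0,0,0,0,0,0,255],[0,0,0,0,0,0,255],[0,0,0.04,0,0,0,255],[0,0,0.1,0,0,0,255],[0,0,0.02,0,0,0,255]]

```text
time_s: 9.75
eef_pos: [0.5604, 0.1472, 0.232]
eef_rot: [0.0, 0.707, 0.707, 0.001]
wrist_force: [-0.0, 0.5, 9.0]
opening: -0.007
```

```bash
python3 look.py 3
```

```text
scene 9.75 65 0.033
scene 9.8 64 0.024
scene 9.85 63 0.027
9.9 [0.5608 0.1471 0.2327] [-0.1  0.9  6.7]
```

Braked at about 0.03 rad past the pointer, with 7 N on the rim. Next I lift straight off.

Emit:
drive_tool:
  commands:
    - [[0,0,-0.1,0,0,0,255],[0,0,-0.2,0,0,0,255],[0,0,-0.6,0,0,0,255],[0,0,-0.9,0,0,0,255],[0,0,-0.9,0,0,0,255],[0,0,-0.6,0,0,0,255],[0,0,0,0,0,0,255],[0,0,0,0,0,0,255],[0,0,0,0,0,0,255]]

```text
time_s: 10.8
eef_pos: [0.5594, 0.147, 0.3951]
eef_rot: [-0.001, 0.707, 0.707, -0.001]
wrist_force: [0.4, -1.0, 0.3]
opening: 0.003
```

```bash
python3 look.py 3; python3 - <<'E'
from h import *
from bench import ctrl
a=ctrl.camera("scene")["pixels"][150:260,220:360,::-1]; c=ctrl.camera("side"); b=c["pixels"][140:240,200:330,::-1]
cv2.imwrite('pics/end.png',np.hstack([cv2.resize(a,(400,314)),cv2.resize(b,(400,314))]))
E
```

```text
scene 10.8 65 0.067
scene 10.85 65 0.067
scene 10.9 65 0.067
10.95 [0.5596 0.147  0.3949] [0.1 0.4 0.2]
```

View pics/end.png

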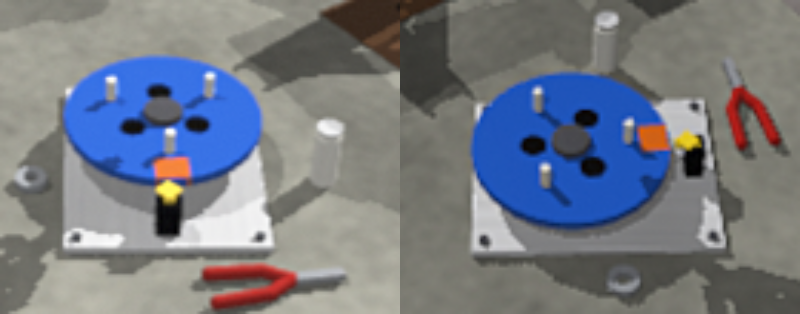

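Both views show the pointer tip inside the orange mark's width, about 4° off its middle. The wheel is at rest, the finger is clear, and the glue can and bearing ring are still in place. I hand it in.

```bash
python3 -c "
from bench import ctrl;print(ctrl.hand_in())"
```

```text
the job is handed in; nothing more can be done
None
```

The wheel runs free and now stands with the pointer's tip facing the orange mark; I handed the job in at about 11 s.

- **Flick:** I flicked one post anticlockwise with the shut fingertips. The wheel ran at about 4.9 rad/s, roughly 0.8 turn a second.
- **Free run:** The mark passed the pointer four times, with nothing touching the wheel.
- **Brake:** I pressed the flat rim with about 7 to 9 N as the mark came round for the fifth time, at about 2 rad/s. Camera readings put the stop about 0.03 rad past the pointer. I then lifted straight off.
- **Last checks:** Three camera readings over 0.1 s gave a steady 0.067 rad, about 4° past the pointer. The mark spans about ±9.5°, so the tip is still within it. The finger is about 16 cm above the wheel, and the glue can and bearing ring look unmoved. I did not check the things farther off, but the arm never went near them.
- **Disagreement:** The reading changed from about 0.03 to 0.067 rad during lift-off. Either the wheel shifted about 2° then, or the camera reading varied by that much.

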